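# Clamp a cast ring with a quarter-turn stud and deburr its bore

### The arm

A 7-joint arm with a two-finger parallel gripper is mounted at the origin on the work surface. World frame = base frame: x ahead of the robot, y to its left, z up, the work surface at z = 0. Lengths are in mm, angles in rad, forces in N, time in s.
With the tool pointing down it reaches from about 350 to 900 mm from the base axis. Payload 7.2 kg.
Tool frame: the origin (TCP) lies at the centre of the arm's flange, where the gripper is bolted on; the fingertips stand 173 mm ahead of it and the grasp point (between the pads) lies 155 mm ahead of it (arm.tip_extent is the distance from the TCP to the fingertips, in mm); z points along the fingers, y is the line along which they close (so a half turn about z gives the same grasp; the last joint's range is limited). The gripper opens to 85 mm and grips with 20 to 120 N. Pads are 22 mm wide; open, the fingers measure 114 mm over their backs; the gripper's body (76 mm by 85 mm) begins 54 mm behind the grasp point. The pads swing forward as they close: fully open they stand 13 mm farther back than shut.
Start: joints at [-1.41, 0.411, -0.013, 1.596, 0.006, 1.134, -0.082], TCP at [141.764, 608.708, 404.697] pointing down, gripper open.
Joint ranges: [-2.95, 2.95], [-0.29, 1.99], [-1.47, 1.44], [0.14, 2.54], [-1.03, 4.17], [0.13, 1.85], [-2.86, 2.86]. Speed limits (rad/s): [2.39, 2.39, 3.01, 3.01, 3.14, 3.14, 3.14].

### API

Orientations are given as a rotation vector (axis times angle).
In Python, from bench import arm gives the robot as it stands.
- The arm moves only by the tool arm_command, never from a script. Its argument "steps" is a list of rows, each a list of 3 entries, a list of its own where there are three numbers: the opening, from 0 (shut) to 1 (fully open), then the shift along the tool's x, y, z in units of 25 mm (1.0 is 25 mm), then the turn, a rotation vector about the tool's x, y, z in units of 6 degrees (1.0 is 6 degrees). In form: [[claw, [x, y, z], [wx, wy, wz]], ...]. A call has 1 to 20 rows; each row shifts and turns the commanded pose from where the row before left it, along the tool's axes as they then stand; what a row does not reach is not made up. A row lasts 1/12 s, in which the tool goes at most 41.7 mm and 7.16 degrees, less where a joint would pass 70% of its speed; a pose out of reach is approached as far as the arm can. A call is refused whole if a number of a shift passes 1 or a number of a turn 1, either way. A call with a gripper value outside its range is refused whole. The fingers move at their own pace and stop on an object; "force" is the grip in N (left out, the last holds). Time passes only in rows, so rows that do not move let the fingers close. It gives the time, the measured TCP pose, the force, the opening and the grip force at its end, in the units of the state.
- arm.state(): the state, without advancing time (a new reading comes with each control period).
- arm.read_camera(name): name is "scene" or "side" or "wrist"; returns a dict with "pixels" (384x512x3 uint8, red, green, blue), "depth" (384x512 float32, mm along the optical axis (not along the pixel's ray), 0 where there is no reading), "K" (3x3 intrinsics, pixels), "cam_to_world" (4x4, takes a point from camera to world coordinates); the wrist camera has in their place "hand_eye" (4x4, takes a point from camera to tool coordinates, whose origin is the TCP and whose axes are the flange's). Camera axes: x right, y down, z forward; pixel columns grow to the right and rows downward; lengths in mm; the calibration is good to about 2 mm. A picture is of the moment at which its call begins: read the wrist's pose just before it.
- arm.job_done(): hands the job in; it is judged then, once.
The state is a dict: "time": time; "q": joint angles; "dq": joint speeds; "effort": joint torques, N m; "eef_pos": TCP position; "eef_rot": TCP orientation; "ft_force": force on the tool from outside, world axes, zero at the start; "ft_torque": the same for the moment, N m; "grip_width": opening from 0.0 (shut) to 1.0 (fully open); "gripper_force": force on a finger pad.
Only numpy, scipy, OpenCV 4.12 (cv2) and the standard library are available. Lean on these libraries where they do the work, as an engineer would, in place of code of your own. Each camera call takes 0.05 s, during which the arm holds its last target. There are 200 camera calls.

### The job

Swing the hinged clamp frame shut over the cast ring, then push its sprung wing stud in and turn it a quarter turn clockwise until it locks. Take the deburring tool from its wooden stand and run its cone right round the top edge of the ring's bore, keeping it in light contact, starting at the side nearest the stud and going counter-clockwise seen from above until you are back there. Finally put the tool back upright in its stand with its collar resting on the block, and leave the other things lying around where they are.

Things in the scene. Friction and masses are not known exactly. Their poses are not given: they have to be found in the camera images.
- fixture: steel clamping fixture fixed to the bench, base plate 240 x 160 x 14 mm. Origin on the bench below the centre of the ring's bore; z up, x from the stud's side (-x, towards the robot) to the hinge side (+x), y to the left. Turned up to 0.3 rad. Catch block under the stud at x = -80 mm (50 mm high), low nest blocks round the ring, hinge posts (65 mm high) at x = 80, y = +-71 mm
- frame (a joint): hinge of the dark steel clamp frame about the fixture's y axis at x = 80, z = 55.5 mm. 0 = shut and level (top face 59.5 mm above the bench; shut is under 0.03), grows as the stud's end rises; stiff, stays where left (starts 0.45 to 0.85 rad), a few newtons at the tab move it. Plate 8 mm thick, 124 mm wide; when shut its window is open at fixture x -46 to 46, y -44 to 44 mm
- tab (a point): middle of the top face of the thumb tab (40 mm wide, 26 mm long) at the frame's free end, 196 mm from the hinge axis and 4 mm above its plane, 36 mm beyond the stud; push down here to close the frame
- wing (a point): centre of the stud's wing, a steel bar 40 mm long, 10 thick, 20 tall, on the stud's axis (fixture x = -80 mm, y = 0 when the frame is shut). Sprung out it is 30 mm above the middle plane of the frame (85.5 mm above the bench when shut), its underside 16 mm clear of the frame's top face. Its x axis = the wing's length, z = the stud's axis
- stud_push (a joint): how far the stud is pushed in along its axis (m): 0 sprung out, 0.012 end stop. Spring: 5 N at the start, 10 N at 0.008, 12 N at 0.012. With the frame shut the foot of the stud (a crossbar 44 mm long) sits in a slotted catch and can turn only when pushed in more than 0.008; do not force it
- stud_turn (a joint): turn of the wing (rad), clockwise from above: 0 = wing along the fixture's x, unlocked; 1.57 = stop, wing crosswise. Let go beyond about 1.25 it springs back out into a recess at stud_push about 0.005 and is locked (past 1.2 rad, pushed in between 0.003 and 0.007); let go earlier it does not lock. Turned while the frame is open, the foot will not enter the slot
- ring: loose cast aluminium ring lying in the fixture's nest (1 mm play), outer diameter 110 mm, bore 60 mm, 36 mm tall. Origin: centre of its underside, 14 mm above the bench; its top edge is 50 mm above the bench
- bore (a point): centre of the bore at the height of the ring's top face, 50 mm above the bench (fixed to the fixture)
- tool: deburring tool standing upright: black round handle 24 mm across from 46 to 122 mm above its origin, steel collar 44 mm across from 40 to 46 mm, below it a shank and a steel cone. Origin: the lower end of the cone when it is sprung out; z up along the handle. 0.23 kg in all
- head: sprung cone head of the tool: 90 degree cone (45 degree flank), 6 mm across at its lower end, 26 mm across 10 mm higher, then straight for 3 mm. It gives 8 mm upward into the tool against a spring (1 N at first, 2.6 N at 4 mm, 4 N at 8 mm). Origin: lower end of the cone. More than 20 N on the ring spoils the edge
- cone (a point): on the axis of the cone, 5 mm above its lower end, where the cone is 16 mm across; pressed on the bore's edge at this height, the tool's axis runs 22 mm from the bore's axis. It must stay within 28.5 mm of it, so that the flank and not the tip bears on the edge
- stand: fixed wooden block 80 x 80 x 50 mm with an upright through-hole 34 mm wide in its middle; origin: centre of its underside. The tool hangs in it by its collar, so that its origin is 10 mm above the bench
- stand_hole0 (a point): middle of the mouth of the stand's hole, 50 mm above the bench
- collar (a point): centre of the underside of the tool's collar, 40 mm above the tool's origin; in the stand it lies at the hole's mouth
- cup_brush: bystander: brass cup brush 72 mm across, 52 mm tall; origin in the middle of its underside
- wrench: bystander: steel wrench lying on the bench; origin in the middle of its underside
- oil_can: bystander: closed blue can 60 mm across, 120 mm tall; origin in the middle of its underside
There are look-alikes about, which are no part of the job. What is shaped like the tool but green or purple is not meant.

How it is judged (in metres and radians):
On the way, in this order (a step that is already met when the one before it is completed fails the run):
1. the frame is shut over the ring and the stud has been pushed in, turned and has sprung back into its lock (value of joint frame below 0.03 rad and value of joint stud_turn above 1.2 rad and value of joint stud_push between 0.003 and 0.007 m), for 0.2 s.
2. the cone bears on the bore's edge at the stud's side (start) (x of cone in the frame of fixture below -0.01 m and y of cone in the frame of fixture between -0.008 and 0.008 m and horizontal distance between cone and ring below 0.0285 m and contact force between head and ring above 0.5 N), for 0.1 s.
3. the cone bears on the bore's edge at the eighth between stud's side and right (x of cone in the frame of fixture below -0.01 m and y of cone in the frame of fixture below -0.01 m and horizontal distance between cone and ring below 0.0285 m and contact force between head and ring above 0.5 N), for 0.1 s.
4. the cone bears on the bore's edge at the right side (the fixture's -y) (x of cone in the frame of fixture between -0.008 and 0.008 m and y of cone in the frame of fixture below -0.01 m and horizontal distance between cone and ring below 0.0285 m and contact force between head and ring above 0.5 N), for 0.1 s.
5. the cone bears on the bore's edge at the eighth between right and hinge side (x of cone in the frame of fixture above 0.01 m and y of cone in the frame of fixture below -0.01 m and horizontal distance between cone and ring below 0.0285 m and contact force between head and ring above 0.5 N), for 0.1 s.
6. the cone bears on the bore's edge at the hinge side (x of cone in the frame of fixture above 0.01 m and y of cone in the frame of fixture between -0.008 and 0.008 m and horizontal distance between cone and ring below 0.0285 m and contact force between head and ring above 0.5 N), for 0.1 s.
7. the cone bears on the bore's edge at the eighth between hinge side and left (x of cone in the frame of fixture above 0.01 m and y of cone in the frame of fixture above 0.01 m and horizontal distance between cone and ring below 0.0285 m and contact force between head and ring above 0.5 N), for 0.1 s.
8. the cone bears on the bore's edge at the left side (the fixture's +y) (x of cone in the frame of fixture between -0.008 and 0.008 m and y of cone in the frame of fixture above 0.01 m and horizontal distance between cone and ring below 0.0285 m and contact force between head and ring above 0.5 N), for 0.1 s.
9. the cone bears on the bore's edge at the eighth between left and stud's side (x of cone in the frame of fixture below -0.01 m and y of cone in the frame of fixture above 0.01 m and horizontal distance between cone and ring below 0.0285 m and contact force between head and ring above 0.5 N), for 0.1 s.
10. the cone bears on the bore's edge at the stud's side again (circle closed) (all of step 2), for 0.1 s.
At the end, for the whole second after the job is handed in: the frame is shut (under 0.03 rad), the stud is turned past 1.2 rad and sprung out into its lock (3 to 7 mm in), and the tool stands still in its stand: collar within 8 mm of the hole's axis and 4 mm of its mouth, leaning less than 0.08 rad (all of step 1 and horizontal distance between collar and stand_hole0 below 0.008 m and z of collar in the frame of stand_hole0 between -0.004 and 0.004 m and angle between tool's own z axis and vertical below 0.08 rad and linear speed of tool below 0.02 m/s); the robot touches nothing.
It fails at once if the stud is forced round in its slot without being pushed in (value of joint frame below 0.03 rad and value of joint stud_turn between 0.35 and 1 rad and value of joint stud_push below 0.005 m).
It fails at once if the cone is pressed on the ring with more than 20 N (contact force between head and ring above 20 N).
It fails at once if the cup brush is shifted by more than 30 mm (distance of cup_brush from where it was at the start of the episode above 0.03 m).
It fails at once if the wrench is shifted by more than 30 mm (distance of wrench from where it was at the start of the episode above 0.03 m).
It fails at once if the oil can is shifted by more than 30 mm (distance of oil_can from where it was at the start of the episode above 0.03 m).
It also fails if it takes over 72 s, if anything falls off the work surface, if the arm or the gripper's body presses on something with over 40 N, if the wrist force passes 120 N, or if a joint passes its speed limit or range.

## Working session

There is one attempt and no reset: what is moved stays moved. The work goes in short steps, Python scripts to look and compute and a tool call to move; the robot and the scene stay as the last step left them, time stands still between calls to the robot, and variables do not carry over. Pictures are saved under pics/ and viewed, at most 10 in all, crops included, and the job is handed in when it is done.

Besides the shell and the picture viewer there is one more tool, called after ">>>" as a command line: name --argument value ..., lists and objects as JSON in quotes. arm_command: Moves the arm, as the interface text tells. Its arguments: {"type":"object","properties":{"steps":{"type":"array"},"force":{"type":"number"}},"required":["steps"]}

```bash
ls; mkdir -p pics
cat > h.py <<'E'
import numpy as np, cv2
from scipy.spatial.transform import Rotation as R
from bench import arm
def cam(n):
    s=arm.state(); c=arm.read_camera(n)
    if n=="wrist":
        T=np.eye(4);T[:3,:3]=R.from_rotvec(s["eef_rot"]).as_matrix();T[:3,3]=s["eef_pos"]
        c["T"]=T@np.array(c["hand_eye"])
    else: c["T"]=np.array(c["cam_to_world"])
    K=np.array(c["K"]); d=c["depth"]; v,u=np.mgrid[:d.shape[0],:d.shape[1]]
    P=np.stack([(u-K[0,2])/K[0,0]*d,(v-K[1,2])/K[1,1]*d,d],-1)
    c["P"]=P@c["T"][:3,:3].T+c["T"][:3,3]; c["P"][d==0]=np.nan
    return c
def save(c,f): cv2.imwrite(f,c["pixels"][:,:,::-1])
def pr(s=None):
    s=s or arm.state(); print("t",round(s["time"],2),"pos",np.round(s["eef_pos"],1),"F",np.round(s["ft_force"],1),"grip",round(s["grip_width"],3),round(s["gripper_force"],1)); M=R.from_rotvec(s["eef_rot"]).as_matrix(); print(np.round(M,3).tolist())
E
python3 - <<'E'
from h import *
pr()
a=cam("scene");b=cam("side")
np.savez("s0.npz",sp=a["P"],si=a["pixels"],dp=b["P"],di=b["pixels"])
save(a,"pics/scene.png");save(b,"pics/side.png")
print(a["T"][:3,3],b["T"][:3,3])
E
```

```text
pics
t 0.0 pos [141.7 608.5 403.8] F [-0.2 -0.2  0.7] grip 1.0 0.0
[[-0.974, 0.227, -0.0], [0.227, 0.974, -0.002], [-0.0, -0.002, -1.0]]
[1133.57642235   53.30275083  826.10235964] [500.16246177 811.74861946 983.15841985]
```

View pics/scene.png

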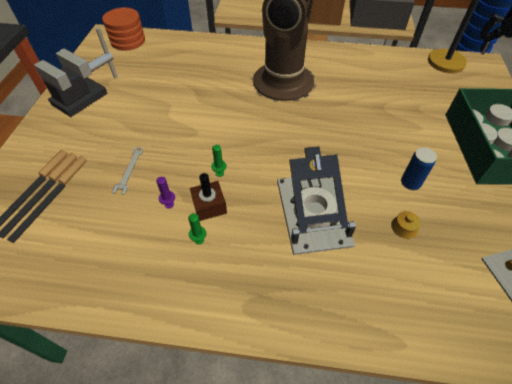

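View pics/side.png

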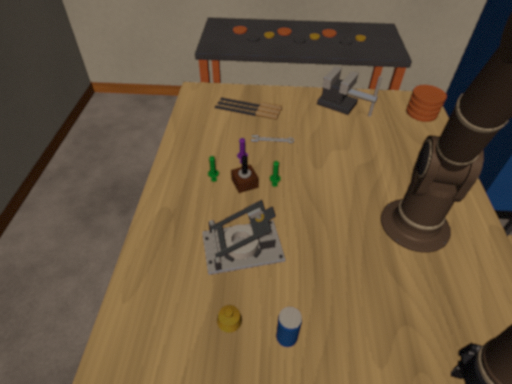

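The scene view shows the fixture around (318,200), with the raised frame towards the robot. The stand with the black tool is at (208,195), with green and purple look-alikes beside it. The wrench is at (128,170), the can at (418,168) and the brush at (405,224). The side view agrees.

Run:
```python
import numpy as np,cv2
d=np.load("s0.npz")
for n,(p,i) in {"scene":("sp","si"),"side":("dp","di")}.items():
    P=d[p];I=d[i].astype(int)
    z=P[...,2]
    hsv=cv2.cvtColor(d[i],cv2.COLOR_RGB2HSV).astype(int)
    reg=(P[...,0]>350)&(P[...,0]<900)&(P[...,1]>-100)&(P[...,1]<300)
    gray=(hsv[...,1]<60)
    plate=reg&(z>9)&(z<19)&gray&(P[...,1]<260)
    m=cv2.morphologyEx(plate.astype(np.uint8),cv2.MORPH_OPEN,np.ones((3,3)))
    pts=P[m>0][:,:2].astype(np.float32)
    print(n,len(pts),cv2.minAreaRect(pts),"zmed",np.median(P[m>0][:,2]))
    for f in(2,98):print(np.percentile(pts,f,axis=0))
    bench=(z<6)&(z>-8)&reg; print("bench z",np.median(z[bench]))
    # stand : brown
    regs=(P[...,0]>300)&(P[...,0]<800)&(P[...,1]>-350)&(P[...,1]<0)
    st=regs&(z>43)&(z<54)
    nn,lab,stt,cc=cv2.connectedComponentsWithStats(st.astype(np.uint8))
    for k in range(1,nn):
        if stt[k,4]>30:
            q=P[lab==k]; print("top50",cc[k],stt[k,4],cv2.minAreaRect(q[:,:2].astype(np.float32)),I[lab==k].mean(0))
    tl=regs&(z>75)
    nn,lab,stt,cc=cv2.connectedComponentsWithStats(tl.astype(np.uint8))
    for k in range(1,nn):
        if stt[k,4]>8:
            q=P[lab==k]; print("tall",cc[k],stt[k,4],q.mean(0),q.max(0),I[lab==k].mean(0))
```

```text
scene 1943 ((573.245361328125, 132.66648864746094), (239.27313232421875, 159.10244750976562), 15.275426864624023) zmed 14.44706124094182
[466.14407  42.58384]
[698.6306  226.96199]
bench z 0.44559627376372646
top50 [218.24210526 167.21052632] 95 ((479.3704528808594, -144.99305725097656), (41.48023223876953, 40.028499603271484), 11.80128002166748) [ 38.11578947 113.64210526  41.03157895]
top50 [207.27956989 197.80286738] 558 ((588.3084716796875, -153.0613250732422), (81.77944946289062, 79.88385009765625), 26.155536651611328) [72.94802867 42.64695341 24.69175627]
top50 [166.52173913 199.03478261] 115 ((608.5751953125, -259.3059997558594), (38.15814971923828, 43.12860107421875), 21.837007522583008) [ 94.53913043  39.91304348 105.33043478]
top50 [197.50769231 235.36153846] 130 ((705.6448364257812, -152.09584045410156), (36.57334899902344, 41.71807861328125), 24.643718719482422) [ 35.58461538 115.48461538  40.56153846]
tall [216.5915493  153.07042254] 142 [ 483.55795967 -142.91870754  104.50915852] [ 490.7719819  -132.88660236  124.52099327] [34.68309859 94.02112676 34.61971831]
tall [204
[... 1162 characters left out ...]
142198562622) [40.37704918 90.8852459  33.40983607]
tall [241.52       144.09333333] 75 [ 604.23415171 -253.53846241  104.05913806] [ 614.61119425 -246.73011937  126.28046157] [86.46666667 43.13333333 82.97333333]
tall [211.67045455 161.97727273] 88 [ 700.61334858 -148.41779911  103.91063601] [ 713.64811469 -141.35923602  126.03379774] [48.14772727 88.21590909 35.        ]
tall [243.98019802 162.2970297 ] 101 [ 586.46731869 -146.82061262  111.12410648] [ 597.56144393 -139.15701123  136.60413243] [35.00990099 23.11881188 24.37623762]
tall [275.23529412 166.90588235] 85 [ 477.02848756 -138.41079162  104.27778327] [ 488.34541429 -132.08203527  127.29262009] [44.49411765 88.32941176 33.89411765]
```

```bash
cat >> h.py <<'E'
def fix(P,c=(573.2,132.7),a=0.2666):
    d=np.asarray(P)[...,:2]-np.array(c); ca,sa=np.cos(a),np.sin(a)
    return np.stack([d[...,0]*ca+d[...,1]*sa,-d[...,0]*sa+d[...,1]*ca,np.asarray(P)[...,2]],-1)
def world(x,y,z=0,c=(573.2,132.7),a=0.2666):
    ca,sa=np.cos(a),np.sin(a); return np.array([c[0]+ca*x-sa*y,c[1]+sa*x+ca*y,z])
E
python3 - <<'E'
from h import *
d=np.load("s0.npz")
for p,i in (("sp","si"),("dp","di")):
    F=fix(d[p]); I=d[i].astype(int).sum(-1)
    ok=(abs(F[...,0])<150)&(abs(F[...,1])<90)&(F[...,2]>20)
    for x0 in range(-130,120,10):
        q=F[ok&(F[...,0]>=x0)&(F[...,0]<x0+10)]
        if len(q)>3: 
            # side bars of the frame |y| 46..62
            b=q[(abs(q[:,1])>47)&(abs(q[:,1])<60)]; m=q[abs(q[:,1])<20]
            print(x0,len(q),"y",np.round(np.percentile(q[:,1],[2,98])),"bar z",np.round(np.median(b[:,2]),1) if len(b) else None,"mid zmax",np.round(m[:,2].max(),1) if len(m) else None)
    print()
E
```

```text
-100 44 y [-20.  19.] bar z None mid zmax 160.6
-90 77 y [-19.  18.] bar z None mid zmax 161.1
-80 152 y [-60.  57.] bar z 146.0 mid zmax 153.4
-70 238 y [-59.  57.] bar z 143.1 mid zmax 147.7
-60 275 y [-60.  59.] bar z 137.4 mid zmax 178.9
-50 275 y [-59.  58.] bar z 131.6 mid zmax 177.4
-40 336 y [-59.  57.] bar z 125.6 mid zmax 171.5
-30 346 y [-60.  57.] bar z 120.4 mid zmax 167.4
-20 150 y [-61.  60.] bar z 114.8 mid zmax 159.2
-10 124 y [-62.  60.] bar z 109.5 mid zmax None
0 118 y [-61.  60.] bar z 102.5 mid zmax None
10 123 y [-62.  60.] bar z 97.6 mid zmax None
20 123 y [-62.  61.] bar z 93.0 mid zmax 49.9
30 160 y [-60.  60.] bar z 87.6 mid zmax 53.5
40 84 y [-62.  61.] bar z 81.9 mid zmax 54.6
50 233 y [-60.  59.] bar z 76.3 mid zmax 77.2
60 238 y [-60.  58.] bar z 70.7 mid zmax 76.1
70 138 y [-78.  70.] bar z 65.1 mid zmax 73.0
80 249 y [-78.  76.] bar z 59.6 mid zmax 63.3
90 127 y [-77.  77.] bar z 58.2 mid zmax None
100 8 y [-49.  45.] bar z 20.5 mid zmax None
110 5 y [-47.  47.] bar z 21.0 mid zmax None

-120 4 y [-57.  70.] bar z None mid zmax None
-110 15 y [-70.  7
[... 314 characters left out ...]
176.0
-40 196 y [-57.  61.] bar z 125.1 mid zmax 172.0
-30 176 y [-57.  61.] bar z 119.3 mid zmax 166.2
-20 127 y [-60.  62.] bar z 82.9 mid zmax None
-10 123 y [-58.  62.] bar z 52.8 mid zmax None
0 118 y [-59.  62.] bar z 54.0 mid zmax None
10 120 y [-57.  62.] bar z 51.4 mid zmax None
20 110 y [-60.  62.] bar z 90.1 mid zmax 55.1
30 124 y [-59.  62.] bar z 86.8 mid zmax 55.2
40 119 y [-61.  62.] bar z 81.3 mid zmax 54.2
50 118 y [-59.  62.] bar z 78.0 mid zmax 79.2
60 118 y [-60.  61.] bar z 71.8 mid zmax 78.2
70 93 y [-71.  78.] bar z 66.4 mid zmax 70.7
80 147 y [-75.  78.] bar z 59.7 mid zmax 63.7
90 40 y [-73.  78.] bar z None mid zmax None
100 13 y [-58.  46.] bar z 20.3 mid zmax None
```

>>> arm_command --steps '[[1, [-0.5, -0.45, 0], [0, 0, 0]], [1, [-0.9, -0.82, 0], [0, 0, 0]], [1, [-0.9, -0.82, 0], [0, 0, 0]], [1, [-0.9, -0.82, 0], [0, 0, 0]], [1, [-0.9, -0.82, 0], [0, 0, 0]], [1, [-0.9, -0.82, 0], [0, 0, 0]], [1, [-0.9, -0.82, 0], [0, 0, 0]], [1, [-0.9, -0.82, 0], [0, 0, 0]], [1, [-0.9, -0.82, 0], [0, 0, 0]], [1, [-0.9, -0.82, 0], [0, 0, 0]], [1, [-0.9, -0.82, 0], [0, 0, 0]], [1, [-0.9, -0.82, 0], [0, 0, 0]], [1, [-0.9, -0.82, 0], [0, 0, 0]], [1, [-0.9, -0.82, 0], [0, 0, 0]], [1, [-0.9, -0.82, 0], [0, 0, 0]], [1, [-0.9, -0.82, 0], [0, 0, 0]], [1, [-0.9, -0.82, 0], [0, 0, 0]], [1, [-0.9, -0.82, 0], [0, 0, 0]], [1, [-0.9, -0.82, 0], [0, 0, 0]], [1, [-0.9, -0.82, 0], [0, 0, 0]]]'

```text
time: 1.77
eef_pos: [479.9, 117.2, 404.5]
eef_rot: [-0.358, -3.121, 0.0]
ft_force: [1.7, 0.8, -0.7]
grip_width: 1.003
gripper_force: 0.0
```

>>> arm_command --steps '[[1, [-0.4, -0.3, 0], [0, 0, 0]], [1, [0, 0, 0], [0, 0, -0.6]], [1, [0, 0, 0], [0, 0, -0.6]], [1, [0, 0, 0], [0, 0, -0.6]], [1, [0, 0, 0], [0, 0, -0.6]], [1, [0, 0, 0], [0, 0, -0.6]], [1, [0, 0, 0], [0, 0, -0.6]], [1, [0, 0, 0], [0, 0, -0.6]], [1, [0, 0, 0], [0, 0, -0.53]], [1, [0, 0, 0], [0, 0, 0]], [1, [0, 0, 0], [0, 0, 0]]]'

```text
time: 2.68
eef_pos: [487.4, 109.0, 404.5]
eef_rot: [0.414, -3.114, 0.0]
ft_force: [0.1, 0.7, 0.4]
grip_width: 1.001
gripper_force: 0.0
```

Run:
```python
from h import *
pr(); print(arm.state()["q"])
c=cam("wrist"); save(c,"pics/w1.png"); print(c["hand_eye"]); print(fix(arm.state()["eef_pos"]))
np.savez("w1.npz",P=c["P"],I=c["pixels"])
```

```text
t 2.68 pos [487.4 109.  404.5] F [0.1 0.7 0.4] grip 1.001 0.0
[[-0.965, -0.262, -0.001], [-0.262, 0.965, -0.0], [0.001, 0.0, -1.0]]
[-0.56379255  0.19466102  0.28706576  1.91035419 -0.06337682  1.04574155
  1.58541745]
[[ 6.00158108e-04 -9.52829329e-01 -3.03506030e-01  7.70244860e+01]
 [ 9.99999565e-01  3.55324987e-04  8.61906365e-04  6.14973107e-01]
 [-7.13406387e-04 -3.03506415e-01  9.52829128e-01  3.01239157e+01]
 [ 0.00000000e+00  0.00000000e+00  0.00000000e+00  1.00000000e+00]]
[-8.90504142e+01 -2.62515723e-01  4.04511395e+02]
```

View pics/w1.png

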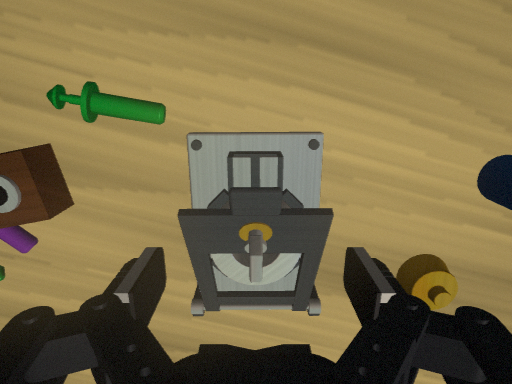

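The wrist view shows the fixture centred at column 256. The raised frame has its tab at (256,200), the stud wing at (256,255) and the ring's bore beneath, so the fixture estimate holds.

>>> arm_command --steps '[[0, [-0.2, 0, 0.2], [0, 0, 0]], [0, [0, 0, 0.5], [0, 0, 0]], [0, [0, 0, 0.5], [0, 0, 0]], [0, [0, 0, 0.5], [0, 0, 0]], [0, [0, 0, 0.4], [0, 0, 0]], [0, [0, 0, 0.3], [0, 0, 0]], [0, [0, 0, 0.2], [0, 0, 0]], [0, [0, 0, 0], [0, 0, 0]]]'

```text
time: 3.4
eef_pos: [492.1, 110.4, 338.7]
eef_rot: [0.417, -3.112, 0.001]
ft_force: [-0.1, -0.1, -0.7]
grip_width: 0.001
gripper_force: 0.0
```

Run:
```python
from h import *
pr(); print(fix(arm.state()["eef_pos"])); print(arm.tip_extent)
```

```text
t 3.4 pos [492.1 110.4 338.7] F [-0.1 -0.1 -0.7] grip 0.001 0.0
[[-0.965, -0.263, -0.001], [-0.263, 0.965, -0.001], [0.002, -0.0, -1.0]]
[-8.41081827e+01 -1.59951621e-01  3.38658993e+02]
173.4
```

>>> arm_command --steps '[[0, [0, 0, 0.15], [0, 0, 0]], [0, [0, 0, 0.15], [0, 0, 0]], [0, [0.11, 0, 0.19], [0, 0, 0]], [0, [0.11, 0, 0.19], [0, 0, 0]], [0, [0.11, 0, 0.19], [0, 0, 0]], [0, [0.11, 0, 0.19], [0, 0, 0]], [0, [0.08, 0, 0.19], [0, 0, 0]], [0, [0.08, 0, 0.19], [0, 0, 0]], [0, [0.08, 0, 0.19], [0, 0, 0]], [0, [0.08, 0, 0.19], [0, 0, 0]]]'

```text
time: 4.23
eef_pos: [473.8, 105.3, 293.7]
eef_rot: [-0.417, 3.114, -0.0]
ft_force: [-0.9, 0.2, 0.2]
grip_width: 0.005
gripper_force: 0.3
```

>>> arm_command --steps '[[0, [0.06, 0, 0.2], [0, 0, 0]], [0, [0.06, 0, 0.2], [0, 0, 0]], [0, [0.06, 0, 0.2], [0, 0, 0]], [0, [0.06, 0, 0.2], [0, 0, 0]], [0, [0.04, 0, 0.2], [0, 0, 0]], [0, [0.04, 0, 0.2], [0, 0, 0]], [0, [0.04, 0, 0.2], [0, 0, 0]], [0, [0.04, 0, 0.2], [0, 0, 0]]]'

```text
time: 4.9
eef_pos: [464.2, 102.7, 253.7]
eef_rot: [0.417, -3.114, 0.0]
ft_force: [0.4, 1.0, -0.5]
grip_width: 0.003
gripper_force: 0.2
```

>>> arm_command --steps '[[0, [0.02, 0, 0.2], [0, 0, 0]], [0, [0.02, 0, 0.2], [0, 0, 0]], [0, [0.02, 0, 0.2], [0, 0, 0]], [0, [0.02, 0, 0.16], [0, 0, 0]], [0, [0, 0, 0], [0, 0, 0]]]'

```text
time: 5.32
eef_pos: [462.0, 102.1, 234.3]
eef_rot: [0.417, -3.112, 0.0]
ft_force: [-1.1, -0.5, 0.0]
grip_width: -0.002
gripper_force: 0.0
```

Run:
```python
from h import *
pr(); print(fix(arm.state()["eef_pos"]))
d=cam("scene");F=fix(d["P"])
for n in("scene","side"):
    F=fix(cam(n)["P"])
    for x0 in (-70,-30,0,30,60):
        q=F[(abs(F[...,0]-x0)<6)&(abs(abs(F[...,1])-53)<5)&(F[...,2]>40)]
        if len(q):print(n,x0,np.median(q[:,2]))
    q=F[(abs(F[...,0]+80)<22)&(abs(F[...,1])<12)&(F[...,2]>70)&(F[...,2]<105)]
    print(len(q),np.percentile(q,[5,50,95],axis=0) if len(q) else 0)
```

```text
t 5.32 pos [462.  102.1 234.3] F [-1.1 -0.5  0. ] grip -0.002 0.0
[[-0.965, -0.263, -0.001], [-0.263, 0.965, -0.001], [0.002, -0.0, -1.0]]
[-115.38093777   -0.24317422  234.2910801 ]
scene -70 62.61101653905769
scene -30 60.35194503709096
scene 0 60.34864604564325
scene 30 59.95490765836223
scene 60 60.30416846462197
75 [[-96.81653802  -7.112675    76.14727161]
 [-75.42745549  -3.37960032  94.41322497]
 [-58.83031115   3.35156909  97.71429719]]
side -70 61.115011305915004
side -30 61.3459771950794
side 0 60.62540303816411
side 30 62.03478469745153
side 60 61.15247373473562
85 [[-94.94431526  -3.39711426  75.51178157]
 [-76.66749712   3.32636406  92.41626102]
 [-60.85328403   5.9286015   98.53492052]]
```

>>> arm_command --steps '[[0, [0, 0, 0.05], [0, 0, 0]], [0, [0, 0, 0.05], [0, 0, 0]], [0, [0, 0, 0.04], [0, 0, 0]], [0, [0, 0, 0], [0, 0, 0]]]'

```text
time: 5.8
eef_pos: [462.6, 102.2, 232.8]
eef_rot: [-0.417, 3.113, 0.001]
ft_force: [-4.8, -0.7, 16.0]
grip_width: -0.001
gripper_force: 8.0
```

>>> arm_command --steps '[[0, [0, 0, -0.4], [0, 0, 0]], [0, [0, 0, -0.8], [0, 0, 0]], [0, [0, 0, -1], [0, 0, 0]], [0.6, [0, 0, -1], [0, 0, 0]], [0.6, [-0.4, 0, -0.8], [0, 0, 0]], [0.6, [-0.6, 0, 0], [0, 0, 0]], [0.6, [-0.4, 0, 0], [0, 0, 0]], [0.6, [0, 0, 0], [0, 0, 0]], [0.6, [0, 0, 0], [0, 0, 0]]]'

```text
time: 6.55
eef_pos: [495.8, 111.4, 330.9]
eef_rot: [0.417, -3.112, 0.001]
ft_force: [0.9, -0.0, 0.0]
grip_width: 0.602
gripper_force: 0.0
```

Run:
```python
from h import *
pr(); print(fix(arm.state()["eef_pos"]))
c=cam("wrist"); save(c,"pics/w2.png");F=fix(c["P"])
np.savez("w2.npz",P=c["P"],I=c["pixels"])
q=F[(abs(F[...,0]+80)<30)&(abs(F[...,1])<25)&(F[...,2]>80)&(F[...,2]<105)]
print(len(q),np.percentile(q,[5,50,95],axis=0), cv2.minAreaRect(q[:,:2].astype(np.float32)))
for x0 in (-70,0,60):
    b=F[(abs(F[...,0]-x0)<6)&(abs(abs(F[...,1])-53)<5)&(F[...,2]>40)];print(x0,len(b),np.median(b[:,2]))
q=F[(F[...,2]>47)&(F[...,2]<53)&(np.hypot(F[...,0],F[...,1])<43)]
h=cv2.convexHull(q[:,:2].astype(np.float32));print("ring top",len(q),cv2.minEnclosingCircle(h))
q=F[(F[...,2]>11)&(F[...,2]<18)&(abs(F[...,1])<95)&(abs(F[...,0])<140)];print("plate",cv2.minAreaRect(q[:,:2].astype(np.float32)))
```

```text
t 6.55 pos [495.8 111.4 330.9] F [ 0.9 -0.   0. ] grip 0.602 0.0
[[-0.965, -0.263, -0.002], [-0.263, 0.965, -0.001], [0.002, -0.0, -1.0]]
[-8.02812243e+01 -1.83372668e-01  3.30866777e+02]
794 [[-96.50131538  -3.19894447  87.45822744]
 [-79.90788553   1.05423068  95.88829705]
 [-59.92615974   5.9351624   97.07251522]] ((-77.1893539428711, 1.4186792373657227), (40.05276107788086, 9.558273315429688), 0.044828422367572784)
-70 2203 220.08321659020055
0 0 nan
60 213 60.11864536577781
ring top 3040 ((0.014832070097327232, 0.002731053624302149), 42.98704147338867)
plate ((-1.8910064697265625, 1.8340911865234375), (239.6868133544922, 160.05184936523438), 0.3969952464103699)
  return _methods._mean(a, axis=axis, dtype=dtype,
  ret = ret.dtype.type(ret / rcount)
```

View pics/w2.png

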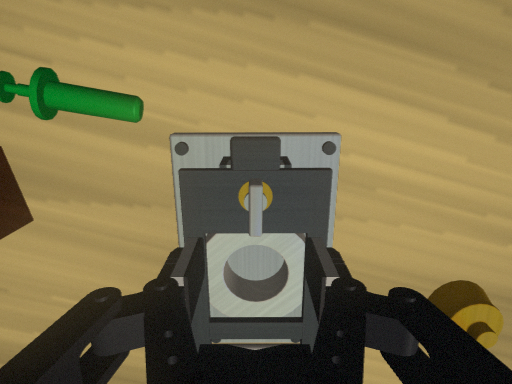

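The frame is shut. The wing is at (256,210) along the fixture's x axis, and the bore is visible at (256,272).

>>> arm_command --steps '[[0.6, [0, 0.05, 0.6], [0, 0, 0]], [0.6, [0, 0, 0.8], [0, 0, 0]], [0.6, [0, 0, 0.8], [0, 0, 0]], [0.6, [0, 0, 0.7], [0, 0, 0]], [0.6, [0, 0, 0.36], [0, 0, 0]], [0, [0, 0, 0], [0, 0, 0]], [0, [0, 0, 0], [0, 0, 0]], [0, [0, 0, 0], [0, 0, 0]], [0, [0, 0, 0], [0, 0, 0]], [0, [0, 0, 0], [0, 0, 0]], [0, [0, 0, 0], [0, 0, 0]]]' --force 60

```text
time: 7.52
eef_pos: [496.1, 112.2, 251.1]
eef_rot: [-0.416, 3.112, -0.0]
ft_force: [-0.2, -2.7, 4.4]
grip_width: 0.098
gripper_force: 61.1
```

>>> arm_command --steps '[[0, [0, 0, 0.12], [0, 0, 0]], [0, [0, 0, 0.12], [0, 0, 0]], [0, [0, 0, 0.12], [0, 0, 0]], [0, [0, 0, 0.12], [0, 0, 0]], [0, [0, 0, 0], [0, 0, 0]], [0, [0, 0, 0], [0, 0, 0]]]'

```text
time: 8.02
eef_pos: [496.2, 112.2, 239.3]
eef_rot: [-0.416, 3.113, 0.0]
ft_force: [-2.2, -3.7, 11.0]
grip_width: 0.099
gripper_force: 62.2
```

>>> arm_command --steps '[[0, [0, 0, 0.04], [0, 0, 0]], [0, [0, 0, 0], [0, 0, 0]], [0, [0, 0, 0], [0, 0, 0]]]'

```text
time: 8.27
eef_pos: [496.2, 112.2, 239.0]
eef_rot: [-0.416, 3.112, 0.001]
ft_force: [-4.6, -4.4, 18.9]
grip_width: 0.102
gripper_force: 63.4
```

>>> arm_command --steps '[[0, [0, 0, -0.02], [0, 0, 0.5]], [0, [0, 0, 0], [0, 0, 0.75]], [0, [0, 0, 0], [0, 0, 0.75]], [0, [0, 0, 0], [0, 0, 0.75]], [0, [0, 0, 0], [0, 0, 0.75]], [0, [0, 0, 0], [0, 0, 0.75]], [0, [0, 0, 0], [0, 0, 0.75]], [0, [0, 0, 0], [0, 0, 0.75]], [0, [0, 0, 0], [0, 0, 0.75]], [0, [0, 0, 0], [0, 0, 0.75]], [0, [0, 0, 0], [0, 0, 0.75]], [0, [0, 0, 0], [0, 0, 0.75]], [0, [0, 0, 0], [0, 0, 0.75]], [0, [0, 0, 0], [0, 0, 0.75]], [0, [0, 0, 0], [0, 0, 0.75]], [0, [0, 0, 0], [0, 0, 0.75]], [0, [0, 0, 0], [0, 0, 0.75]], [0, [0, 0, 0], [0, 0, 0.75]], [0, [0, 0, 0], [0, 0, 0.75]], [0, [0, 0, 0], [0, 0, 0.75]]]'

```text
time: 9.93
eef_pos: [497.3, 114.1, 239.3]
eef_rot: [1.876, 2.518, 0.008]
ft_force: [0.8, 2.6, 11.0]
grip_width: 0.103
gripper_force: 62.1
```

Run:
```python
from h import *
pr(); s=arm.state();print(fix(s["eef_pos"]),s["ft_torque"],s["q"][6])
```

```text
t 9.93 pos [497.3 114.1 239.3] F [ 0.8  2.6 11. ] grip 0.103 62.1
[[-0.286, 0.958, 0.005], [0.958, 0.286, 0.003], [0.002, 0.005, -1.0]]
[-78.14710186   2.07113668 239.31641682] [ 0.71335684 -0.25781454  0.00491103] 0.422304924338985
```

>>> arm_command --steps '[[0.5, [0, 0, 0], [0, 0, 0]], [0.5, [0, 0, 0], [0, 0, 0]], [0.5, [0, 0, 0], [0, 0, 0]], [0.5, [0, 0, -0.3], [0, 0, 0]], [0.5, [0, 0, -0.8], [0, 0, 0]], [0.5, [0, 0, -1], [0, 0, 0]], [0.5, [0, 0, -1], [0, 0, 0]], [1, [0.5, 0, -1], [0, 0, 0]], [1, [0, 0.2, -0.4], [0, 0, 0]], [1, [0, 0, 0], [0, 0, 0]]]'

```text
time: 10.77
eef_pos: [498.0, 126.6, 352.9]
eef_rot: [1.871, 2.521, 0.007]
ft_force: [0.5, -0.9, -0.2]
grip_width: 0.9
gripper_force: 0.0
```

Run:
```python
from h import *
pr()
for n in("wrist","scene","side"):
    c=cam(n);save(c,f"pics/lk_{n}.png");F=fix(c["P"])
    q=F[(abs(F[...,0]+80)<35)&(abs(F[...,1])<35)&(F[...,2]>76)&(F[...,2]<105)]
    print(n,len(q))
    if len(q)>5: print(np.percentile(q,[5,50,95],axis=0).round(1).tolist(), cv2.minAreaRect(q[:,:2].astype(np.float32)))
```

```text
t 10.77 pos [498.  126.6 352.9] F [ 0.5 -0.9 -0.2] grip 0.9 0.0
[[-0.29, 0.957, 0.004], [0.957, 0.29, 0.003], [0.001, 0.005, -1.0]]
wrist 606
[[-80.8, -15.8, 83.2], [-76.5, 4.1, 90.9], [-72.2, 20.9, 92.1]] ((-76.54563903808594, 1.5587902069091797), (9.096972465515137, 39.939334869384766), 1.5254042148590088)
scene 90
[[-79.9, -19.1, 78.3], [-72.9, -0.5, 88.8], [-70.6, 16.9, 92.7]] ((-75.5498046875, -0.8137989044189453), (12.647441864013672, 39.24421310424805), 1.663245439529419)
side 51
[[-80.3, -17.1, 78.1], [-75.8, 5.1, 90.4], [-71.9, 19.5, 94.5]] ((-76.63851928710938, 0.9774932861328125), (9.748384475708008, 40.844871520996094), 0.6298192143440247)
```

View pics/lk_wrist.png

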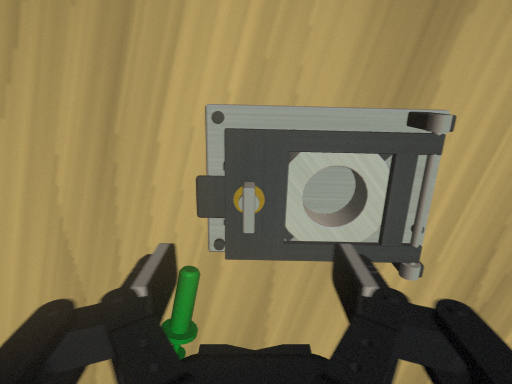

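The wing now lies crosswise at (249,207), with its top about 91 mm up, so the stud is locked. The bore is at (335,195).

```bash
cat >> h.py <<'E'
def bore(c):
    F=fix(c["P"]);z=F[...,2]
    m=((abs(z-50)<4)&(np.hypot(F[...,0],F[...,1])<43)).astype(np.uint8)
    cs,hr=cv2.findContours(m,cv2.RETR_CCOMP,cv2.CHAIN_APPROX_NONE)
    for k,q in enumerate(cs):
        if hr[0][k][3]>=0 and cv2.contourArea(q)>400:
            p=q[:,0,:].astype(float);K=np.array(c["K"])
            r=np.c_[(p[:,0]-K[0,2])/K[0,0],(p[:,1]-K[1,2])/K[1,1],np.ones(len(p))]@c["T"][:3,:3].T
            o=c["T"][:3,3];X=o+r*((50-o[2])/r[:,2])[:,None]
            A=np.c_[2*X[:,:2],np.ones(len(X))];s=np.linalg.lstsq(A,(X[:,:2]**2).sum(1),rcond=None)[0]
            print("bore world",s[:2],"r",np.sqrt(s[2]+s[0]**2+s[1]**2),"fix",fix([s[0],s[1],50]))
E
python3 - <<'E'
from h import *
for n in("wrist","scene","side"):
    c=cam(n); print(n); bore(c)
    F=fix(c["P"]); z=F[...,2]
    q=F[(z>57)&(z<64)&(abs(F[...,0])<120)&(abs(F[...,1])<66)]; print("frame",cv2.minAreaRect(q[:,:2].astype(np.float32)))
    r=(np.abs(z-14.5)<4)&(abs(F[...,0])<140)&(abs(F[...,1])<95); print("plate",cv2.minAreaRect(F[r][:,:2].astype(np.float32)))
    print("stand")
    P=c["P"];st=(abs(P[...,2]-49)<6)&(abs(P[...,0]-588)<60)&(abs(P[...,1]+153)<60)
    if st.sum()>50: print(cv2.minAreaRect(P[st][:,:2].astype(np.float32)))
E
```

```text
wrist
bore world [575.20397381 135.67717274] r 29.64443108991363 fix [ 2.71752317  2.34404274 50.        ]
frame ((-13.056327819824219, -1.5462417602539062), (214.1611785888672, 132.026611328125), 0.9910656213760376)
plate ((-1.4061737060546875, 1.6057281494140625), (240.05857849121094, 159.68641662597656), 0.2251226156949997)
stand
scene
frame ((-13.089668273925781, 0.08687591552734375), (130.5580596923828, 213.70306396484375), 89.85113525390625)
plate ((-0.5448837280273438, -0.16057586669921875), (240.04483032226562, 160.6033935546875), 0.14496229588985443)
stand
((594.7498168945312, -167.21697998046875), (81.89350891113281, 112.39029693603516), 25.10787582397461)
side
frame ((-14.523178100585938, -1.4786148071289062), (210.341064453125, 131.58807373046875), 0.9194819927215576)
plate ((-1.8797073364257812, 0.7106552124023438), (239.96286010742188, 161.4802703857422), 0.29900822043418884)
stand
((593.7025756835938, -165.81044006347656), (80.40995025634766, 113.20858764648438), 23.519670486450195)
```

>>> arm_command --steps '[[0.9, [-0.4, 0, 0], [0, 0, 0]], [0.9, [-0.8, 0, 0], [0, 0, 0]], [0.9, [-1, 0.02, 0], [0, 0, 0]], [0.9, [-1, 0.02, 0], [0, 0, 0]], [0.9, [-1, 0.02, 0], [0, 0, 0]], [0.9, [-1, 0.02, 0], [0, 0, 0]], [0.9, [-1, 0.02, 0], [0, 0, 0]], [0.9, [-1, 0.02, 0], [0, 0, 0]], [0.9, [-1, 0.02, 0], [0, 0, 0]], [0.9, [-1, 0.02, 0], [0, 0, 0]], [0.9, [-1, 0.02, 0], [0, 0, 0]], [0.9, [-1, 0.04, 0], [0, 0, 0]], [0.9, [-0.55, 0, 0], [0, 0, 0]], [0.9, [0, 0, 0], [0, 0, 0]], [0.9, [0, 0, 0], [0, 0, 0]]]'

```text
time: 12.32
eef_pos: [586.5, -155.2, 349.5]
eef_rot: [-1.877, -2.519, 0.002]
ft_force: [0.5, 0.1, 0.1]
grip_width: 0.903
gripper_force: 0.0
```

Run:
```python
from h import *
pr()
c=cam("wrist");save(c,"pics/tool.png");P=c["P"];I=c["pixels"].astype(int)
d=(P[...,2]>60)&(abs(P[...,0]-588)<45)&(abs(P[...,1]+153)<45)
t=d&(P[...,2]>128)&(P[...,2]<138)
q=P[t];print("top",len(q),q.mean(0),cv2.minEnclosingCircle(q[:,:2].astype(np.float32)))
col=P[(abs(P[...,2]-56)<3)&(abs(P[...,0]-588)<35)&(abs(P[...,1]+153)<35)&(I.min(-1)>80)]
print("collar",len(col),cv2.minEnclosingCircle(col[:,:2].astype(np.float32)))
st=(abs(P[...,2]-49)<5)&(abs(P[...,0]-588)<60)&(abs(P[...,1]+153)<60)
print("stand",cv2.minAreaRect(P[st][:,:2].astype(np.float32)))
```

```text
t 12.32 pos [ 586.5 -155.2  349.5] F [0.5 0.1 0.1] grip 0.903 0.0
[[-0.286, 0.958, -0.001], [0.958, 0.286, -0.0], [-0.0, -0.001, -1.0]]
top 899 [ 587.00313643 -150.78410491  131.76720015] ((587.3889770507812, -151.98074340820312), 11.776198387145996)
collar 907 ((587.3213500976562, -151.44134521484375), 21.5295467376709)
stand ((594.1426391601562, -165.61973571777344), (80.30689239501953, 110.63904571533203), 26.236406326293945)
```

View pics/tool.png

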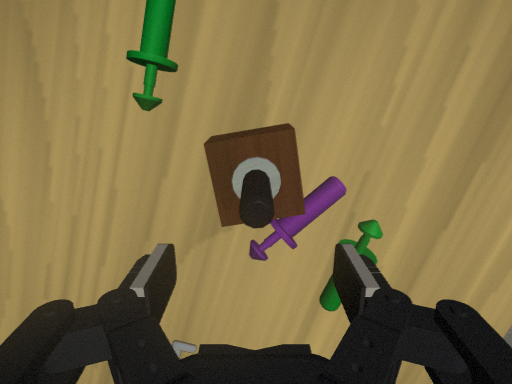

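The black tool's handle top is at (257,215) and its collar at (257,180), in the stand. The look-alikes at (300,215), (150,50) and (355,260) lean oddly, so I'm checking their poses by depth.

Run:
```python
from h import *
c=cam("wrist");P=c["P"]
for v,u in((190,338),(215,310),(232,285),(247,260),(295,330),(230,370),(30,160),(60,150),(100,148),(180,257),(215,257)):print((u,v),P[v,u].round(0))
for n in("scene",):
    P=cam(n)["P"]
    for v,u in((150,217),(160,218),(172,219),(183,162),(203,168),(222,194),(238,198)):print(n,(u,v),P[v,u].round(0))
```

```text
(338, 190) [ 672. -144.   23.]
(310, 215) [ 652. -176.   29.]
(285, 232) [ 633. -199.   34.]
(260, 247) [ 615. -225.   28.]
(330, 295) [ 708. -261.   25.]
(370, 230) [ 714. -172.   34.]
(160, 30) [473. -54.  29.]
(150, 60) [474. -79.  43.]
(148, 100) [ 477. -112.   38.]
(257, 180) [ 585. -140.   87.]
(257, 215) [ 588. -151.  132.]
scene (217, 150) [ 374. -173.   -2.]
scene (218, 160) [ 420. -161.    3.]
scene (219, 172) [ 463. -149.   -1.]
scene (162, 183) [ 526. -305.   -0.]
scene (168, 203) [ 592. -268.   -0.]
scene (194, 222) [ 660. -174.   27.]
scene (198, 238) [ 691. -160.    0.]
```

The look-alikes toppled on their own and now lie low on the bench, clear of the grasp. I'm going down on the handle.

>>> arm_command --steps '[[0.8, [0.12, 0.06, 0.4], [0, 0, 0]], [0.8, [0, 0, 0.8], [0, 0, 0]], [0.8, [0, 0, 0.8], [0, 0, 0]], [0.8, [0, 0, 0.8], [0, 0, 0]], [0.8, [0, 0, 0.7], [0, 0, 0]], [0.8, [0, 0, 0.36], [0, 0, 0]], [0.8, [0, 0, 0], [0, 0, 0]], [0, [0, 0, 0], [0, 0, 0]], [0, [0, 0, 0], [0, 0, 0]], [0, [0, 0, 0], [0, 0, 0]], [0, [0, 0, 0], [0, 0, 0]], [0, [0, 0, 0], [0, 0, 0]], [0, [0, 0, 0], [0, 0, 0]]]' --force 80

```text
time: 13.55
eef_pos: [587.9, -150.5, 254.8]
eef_rot: [1.873, 2.52, 0.002]
ft_force: [-0.9, 0.9, 6.2]
grip_width: 0.255
gripper_force: 78.0
```

Run:
```python
from h import *
pr(); print(arm.state()["q"])
```

```text
t 13.55 pos [ 587.9 -150.5  254.8] F [-0.9  0.9  6.2] grip 0.255 78.0
[[-0.288, 0.958, 0.002], [0.958, 0.288, 0.0], [-0.0, 0.002, -1.0]]
[-0.30675708  0.631011    0.68300703  1.81729712 -0.50784106  0.87389581
  0.90949271]
```

>>> arm_command --steps '[[0, [0, 0, -0.3], [0, 0, 0]], [0, [0, 0, -0.6], [0, 0, 0]], [0, [0, 0, -0.8], [0, 0, 0]], [0, [0, 0, -0.8], [0, 0, 0]], [0, [0, 0, -0.8], [0, 0, 0]], [0, [0.4, 0.06, -0.5], [0, 0, 0]], [0, [0.8, 0.14, 0], [0, 0, 0]], [0, [0.9, 0.16, 0], [0, 0, 0]], [0, [0.9, 0.16, 0], [0, 0, 0]], [0, [0.9, 0.16, 0], [0, 0, 0]], [0, [0.9, 0.16, 0], [0, 0, 0]], [0, [0.9, 0.16, 0], [0, 0, 0]], [0, [0.9, 0.16, 0], [0, 0, 0]], [0, [0.9, 0.16, 0], [0, 0, 0]], [0, [0.9, 0.16, 0], [0, 0, 0]], [0, [0.9, 0.16, 0], [0, 0, 0]], [0, [0.9, 0.16, 0], [0, 0, 0]], [0, [0.7, 0.12, 0], [0, 0, 0]], [0, [0.27, 0, 0], [0, 0, 0]], [0, [0, 0, 0], [0, 0, 0]]]'

```text
time: 15.22
eef_pos: [552.3, 132.7, 348.6]
eef_rot: [-1.869, -2.524, 0.0]
ft_force: [-0.2, -0.5, -2.9]
grip_width: 0.256
gripper_force: 78.5
```

Run:
```python
from h import *
pr(); print(fix(arm.state()["eef_pos"]))
for n in("wrist","scene","side"):
    c=cam(n);save(c,f"pics/h_{n}.png");P=c["P"];I=c["pixels"];e=arm.state()["eef_pos"]
    D=np.hypot(P[...,0]-e[0],P[...,1]-e[1])
    for lo,hi in((88,105),(146,160),(156,172)):
        q=P[(D<40)&(P[...,2]>lo)&(P[...,2]<hi)]
        if len(q)>6:print(n,lo,len(q),q.min(0).round(1),q.max(0).round(1),q.mean(0).round(1))
    col=P[(D<45)&(P[...,2]>120)&(P[...,2]<165)&(c["pixels"].min(-1)>110)]
    if len(col)>6:print("collar",len(col),cv2.minEnclosingCircle(col[:,:2].astype(np.float32)),np.median(col[:,2]))
```

```text
t 15.22 pos [552.3 132.7 348.6] F [-0.2 -0.5 -2.9] grip 0.256 78.5
[[-0.292, 0.957, -0.001], [0.957, 0.292, 0.0], [0.001, -0.001, -1.0]]
[-20.11033741   5.52929661 348.55834216]
wrist 146 1849 [531.3 124.6 146. ] [574.1 153.5 159.9] [549.9 142.2 150.8]
wrist 156 473 [541.2 130.5 156. ] [562.9 143.8 172. ] [550.3 140.6 164.4]
collar 1552 ((552.982177734375, 132.42709350585938), 21.640949249267578) 150.31552963857933
scene 146 142 [536.5 107.  146. ] [576.6 148.7 159.8] [561.8 126.9 150.9]
scene 156 34 [555.  117.1 156.8] [567.2 137.8 170.5] [563.1 125.8 163.4]
collar 98 ((555.1755981445312, 127.7486343383789), 21.915681838989258) 150.43080568501188
side 146 95 [531.8 110.7 146.3] [573.2 147.9 159.1] [551.7 134.1 151.2]
side 156 29 [543.2 130.5 156.2] [563.4 140.2 171.8] [552.3 135.8 163.9]
```

View pics/h_wrist.png

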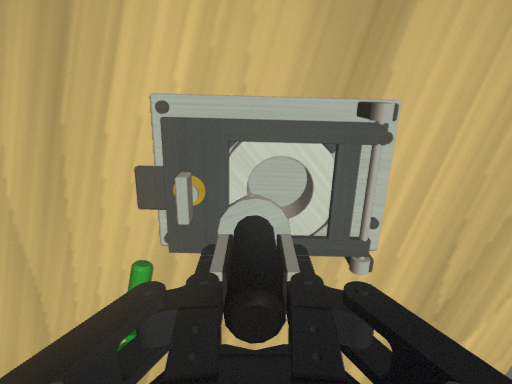

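Collar at (255,215), bore at (280,190), and the tool is held straight. I'm shifting to the start point and descending.

>>> arm_command --steps '[[0, [-0.11, 0, 0.3], [0, 0, 0.25]], [0, [0, 0, 0.7], [0, 0, 0]], [0, [0, 0, 0.6], [0, 0, 0]], [0, [0, 0, 0.4], [0, 0, 0]], [0, [0, 0, 0], [0, 0, 0]], [0, [0, 0, 0], [0, 0, 0]]]'

```text
time: 15.87
eef_pos: [553.8, 127.3, 298.3]
eef_rot: [-1.909, -2.495, 0.002]
ft_force: [0.8, 0.2, -2.9]
grip_width: 0.261
gripper_force: 78.5
```

Run:
```python
from h import *
pr(); e=arm.state()["eef_pos"]
c=cam("wrist");P=c["P"]
D=np.hypot(P[...,0]-e[0],P[...,1]-e[1])
col=P[(D<45)&(abs(P[...,2]-(e[2]-244.5+46))<5)&(c["pixels"].min(-1)>100)]
a,r=cv2.minEnclosingCircle(col[:,:2].astype(np.float32)); print(a,r,np.median(col[:,2]),"tool-bore fix",fix([575.2,135.7,0],a,0.2706), "tcp-based",fix([575.0,135.4,0],e[:2]+np.array([.5,-.7]),.2706))
```

```text
t 15.87 pos [553.8 127.3 298.3] F [ 0.8  0.2 -2.9] grip 0.261 78.5
[[-0.261, 0.965, -0.001], [0.965, 0.261, -0.001], [-0.001, -0.001, -1.0]]
(554.3289184570312, 126.52831268310547) 21.66059684753418 100.06019699301967 tool-bore fix [22.5632777   3.25889436  0.        ] tcp-based [22.26579088  2.949723    0.        ]
```

>>> arm_command --steps '[[0, [0.12, 0.01, 0.1], [0, 0, 0]], [0, [0, 0, 0.12], [0, 0, 0]], [0, [0, 0, 0.1], [0, 0, 0]], [0, [0, 0, 0.1], [0, 0, 0]], [0, [0, 0, 0.1], [0, 0, 0]], [0, [0, 0, 0], [0, 0, 0]], [0, [0, 0, 0], [0, 0, 0]], [0, [0, 0, 0], [0, 0, 0]]]'

```text
time: 16.58
eef_pos: [553.6, 131.3, 286.0]
eef_rot: [1.906, 2.496, 0.002]
ft_force: [1.8, 0.7, -1.4]
grip_width: 0.264
gripper_force: 78.8
```

Run:
```python
from h import *
pr(); e=arm.state()["eef_pos"]; print(fix(e[:2].tolist()+[0] if hasattr(e,'tolist') else list(e[:2])+[0],(575.0-.5,135.4+.7),.2706))
```

```text
t 16.58 pos [553.6 131.3 286. ] F [ 1.8  0.7 -1.4] grip 0.264 78.8
[[-0.263, 0.965, 0.001], [0.965, 0.263, 0.0], [0.0, 0.001, -1.0]]
[-21.43698771   1.00761866   0.        ]
```

>>> arm_command --steps '[[0, [-0.03, -0.02, 0.03], [0, 0, 0]], [0, [0, 0, 0.03], [0, 0, 0]], [0, [0, 0, 0], [0, 0, 0]], [0, [-0.092, 0.005, 0], [0, 0, 0]], [0, [-0.091, 0.014, 0], [0, 0, 0]], [0, [-0.089, 0.024, 0], [0, 0, 0]], [0, [-0.086, 0.033, 0], [0, 0, 0]], [0, [-0.082, 0.042, 0], [0, 0, 0]], [0, [-0.077, 0.05, 0], [0, 0, 0]], [0, [-0.072, 0.058, 0], [0, 0, 0]], [0, [-0.065, 0.065, 0], [0, 0, 0]]]'

```text
time: 17.5
eef_pos: [564.1, 116.5, 284.0]
eef_rot: [-1.906, -2.496, 0.001]
ft_force: [0.8, 3.1, -0.8]
grip_width: 0.26
gripper_force: 78.8
```

```bash
cat > q.py <<'E'
from h import *
pr(); e=arm.state()["eef_pos"]; f=fix([e[0],e[1],0],(575.0-.5,135.4+.7),.2706); print(f.round(1),"r",np.hypot(*f[:2]).round(1))
E
python3 q.py
```

```text
t 17.5 pos [564.1 116.5 284. ] F [ 0.8  3.1 -0.8] grip 0.26 78.8
[[-0.263, 0.965, -0.001], [0.965, 0.263, 0.0], [0.0, -0.001, -1.0]]
[-15.2 -16.1   0. ] r 22.2
```

>>> arm_command --steps '[[0, [-0.058, 0.072, 0], [0, 0, 0]], [0, [-0.05, 0.077, 0], [0, 0, 0]], [0, [-0.042, 0.082, 0], [0, 0, 0]], [0, [-0.033, 0.086, 0], [0, 0, 0]], [0, [-0.024, 0.089, 0], [0, 0, 0]], [0, [-0.014, 0.091, 0], [0, 0, 0]], [0, [-0.005, 0.092, 0], [0, 0, 0]], [0, [0, 0, 0], [0, 0, 0]]]'

```text
time: 18.17
eef_pos: [580.3, 114.9, 284.1]
eef_rot: [1.906, 2.497, -0.0]
ft_force: [0.4, 2.6, 0.5]
grip_width: 0.255
gripper_force: 78.8
```

```bash
python3 q.py
```

```text
t 18.17 pos [580.3 114.9 284.1] F [0.4 2.6 0.5] grip 0.255 78.8
[[-0.263, 0.965, 0.0], [0.965, 0.263, -0.0], [-0.0, 0.0, -1.0]]
[ -0.  -21.9   0. ] r 21.9
```

>>> arm_command --steps '[[0, [0.005, 0.092, 0], [0, 0, 0]], [0, [0.014, 0.091, 0], [0, 0, 0]], [0, [0.024, 0.089, 0], [0, 0, 0]], [0, [0.033, 0.086, 0], [0, 0, 0]], [0, [0.042, 0.082, 0], [0, 0, 0]], [0, [0.05, 0.077, 0], [0, 0, 0]], [0, [0.058, 0.072, 0], [0, 0, 0]], [0, [0.065, 0.065, 0], [0, 0, 0]]]'

```text
time: 18.83
eef_pos: [593.8, 126.2, 284.1]
eef_rot: [-1.907, -2.497, 0.001]
ft_force: [-2.6, -0.2, 0.0]
grip_width: 0.258
gripper_force: 79.0
```

```bash
python3 q.py
```

```text
t 18.83 pos [593.8 126.2 284.1] F [-2.6 -0.2  0. ] grip 0.258 79.0
[[-0.263, 0.965, -0.0], [0.965, 0.263, -0.0], [-0.0, -0.0, -1.0]]
[ 16.  -14.7   0. ] r 21.7
```

>>> arm_command --steps '[[0, [0.072, 0.058, 0], [0, 0, 0]], [0, [0.077, 0.05, 0], [0, 0, 0]], [0, [0.082, 0.042, 0], [0, 0, 0]], [0, [0.086, 0.033, 0], [0, 0, 0]], [0, [0.089, 0.024, 0], [0, 0, 0]], [0, [0.091, 0.014, 0], [0, 0, 0]], [0, [0.092, 0.005, 0], [0, 0, 0]], [0, [0, 0, 0], [0, 0, 0]], [0, [0.092, -0.005, 0], [0, 0, 0]], [0, [0.091, -0.014, 0], [0, 0, 0]], [0, [0.089, -0.024, 0], [0, 0, 0]], [0, [0.086, -0.033, 0], [0, 0, 0]]]'

```text
time: 19.83
eef_pos: [591.2, 150.2, 284.3]
eef_rot: [1.906, 2.497, 0.0]
ft_force: [-1.7, -2.6, -0.2]
grip_width: 0.262
gripper_force: 78.9
```

```bash
python3 q.py
```

```text
t 19.83 pos [591.2 150.2 284.3] F [-1.7 -2.6 -0.2] grip 0.262 78.9
[[-0.263, 0.965, 0.0], [0.965, 0.263, -0.0], [-0.0, 0.0, -1.0]]
[19.9  9.1  0. ] r 21.9
```

>>> arm_command --steps '[[0, [0.082, -0.042, 0], [0, 0, 0]], [0, [0.077, -0.05, 0], [0, 0, 0]], [0, [0.072, -0.058, 0], [0, 0, 0]], [0, [0.065, -0.065, 0], [0, 0, 0]], [0, [0.058, -0.072, 0], [0, 0, 0]], [0, [0.05, -0.077, 0], [0, 0, 0]], [0, [0.042, -0.082, 0], [0, 0, 0]], [0, [0.033, -0.086, 0], [0, 0, 0]], [0, [0.024, -0.089, 0], [0, 0, 0]], [0, [0.014, -0.091, 0], [0, 0, 0]], [0, [0.005, -0.092, 0], [0, 0, 0]], [0, [0, 0, 0], [0, 0, 0]]]'

```text
time: 20.83
eef_pos: [568.0, 157.3, 284.3]
eef_rot: [-1.907, -2.497, -0.0]
ft_force: [1.2, -3.2, 1.0]
grip_width: 0.264
gripper_force: 78.8
```

```bash
python3 q.py
```

```text
t 20.83 pos [568.  157.3 284.3] F [ 1.2 -3.2  1. ] grip 0.264 78.8
[[-0.263, 0.965, -0.0], [0.965, 0.263, 0.0], [0.0, -0.0, -1.0]]
[-0.6 22.1  0. ] r 22.2
```

>>> arm_command --steps '[[0, [-0.005, -0.092, 0], [0, 0, 0]], [0, [-0.014, -0.091, 0], [0, 0, 0]], [0, [-0.024, -0.089, 0], [0, 0, 0]], [0, [-0.033, -0.086, 0], [0, 0, 0]], [0, [-0.042, -0.082, 0], [0, 0, 0]], [0, [-0.05, -0.077, 0], [0, 0, 0]], [0, [-0.058, -0.072, 0], [0, 0, 0]], [0, [-0.065, -0.065, 0], [0, 0, 0]], [0, [-0.072, -0.058, 0], [0, 0, 0]], [0, [-0.077, -0.05, 0], [0, 0, 0]], [0, [-0.082, -0.042, 0], [0, 0, 0]], [0, [-0.086, -0.033, 0], [0, 0, 0]], [0, [-0.089, -0.024, 0], [0, 0, 0]], [0, [-0.091, -0.014, 0], [0, 0, 0]], [0, [-0.092, -0.005, 0], [0, 0, 0]], [0, [0, 0, 0], [0, 0, 0]], [0, [0, 0, 0], [0, 0, 0]]]'

```text
time: 22.25
eef_pos: [552.9, 130.2, 284.1]
eef_rot: [-1.907, -2.497, 0.0]
ft_force: [3.5, 0.6, 0.8]
grip_width: 0.264
gripper_force: 78.8
```

```bash
python3 q.py
```

```text
t 22.25 pos [552.9 130.2 284.1] F [3.5 0.6 0.8] grip 0.264 78.8
[[-0.263, 0.965, -0.0], [0.965, 0.263, -0.0], [-0.0, -0.0, -1.0]]
[-22.4   0.1   0. ] r 22.4
```

>>> arm_command --steps '[[0, [0, 0, -0.3], [0, 0, 0]], [0, [0, 0, -0.8], [0, 0, 0]], [0, [0, 0, -1], [0, 0, 0]], [0, [0, 0, -0.7], [0, 0, 0]], [0, [-0.5, -0.08, 0], [0, 0, 0]], [0, [-0.9, -0.13, 0], [0, 0, 0]], [0, [-0.9, -0.13, 0], [0, 0, 0]], [0, [-0.9, -0.13, 0], [0, 0, 0]], [0, [-0.9, -0.13, 0], [0, 0, 0]], [0, [-0.9, -0.13, 0], [0, 0, 0]], [0, [-0.9, -0.13, 0], [0, 0, 0]], [0, [-0.9, -0.13, 0], [0, 0, 0]], [0, [-0.9, -0.13, 0], [0, 0, 0]], [0, [-0.9, -0.13, 0], [0, 0, 0]], [0, [-0.9, -0.13, 0], [0, 0, 0]], [0, [-0.9, -0.13, 0], [0, 0, 0]], [0, [-0.6, -0.09, 0], [0, 0, 0]], [0, [-0.2, 0, 0], [0, 0, 0]], [0, [0, 0, 0], [0, 0, 0]], [0, [0, 0, 0], [0, 0, 0]]]'

```text
time: 23.92
eef_pos: [587.5, -149.8, 353.2]
eef_rot: [-1.905, -2.495, 0.001]
ft_force: [-0.4, 0.3, -3.0]
grip_width: 0.261
gripper_force: 78.8
```

Run:
```python
from h import *
pr(); e=np.array(arm.state()["eef_pos"]); M=R.from_rotvec(arm.state()["eef_rot"]).as_matrix()
print("to go, tool units", (M.T@(np.array([587.9,-150.5,e[2]])-e)/25).round(3))
c=cam("wrist");save(c,"pics/back.png");P=c["P"]
D=np.hypot(P[...,0]-e[0],P[...,1]-e[1])
col=P[(D<45)&(abs(P[...,2]-(e[2]-244.5+46))<5)&(c["pixels"].min(-1)>100)]
print(cv2.minEnclosingCircle(col[:,:2].astype(np.float32)),np.median(col[:,2]))
st=P[(abs(P[...,2]-50)<3)&(D<75)&(P[...,1]>-215)]; print(len(st),cv2.minAreaRect(st[:,:2].astype(np.float32)))
```

```text
t 23.92 pos [ 587.5 -149.8  353.2] F [-0.4  0.3 -3. ] grip 0.261 78.8
[[-0.263, 0.965, -0.002], [0.965, 0.263, 0.001], [0.002, -0.002, -1.0]]
to go, tool units [-0.03   0.006 -0.   ]
((587.8304443359375, -150.42811584472656), 21.5944766998291) 154.99062926858878
4746 ((587.4303588867188, -152.1355438232422), (80.01515197753906, 80.41192626953125), 26.196569442749023)
```

View pics/back.png

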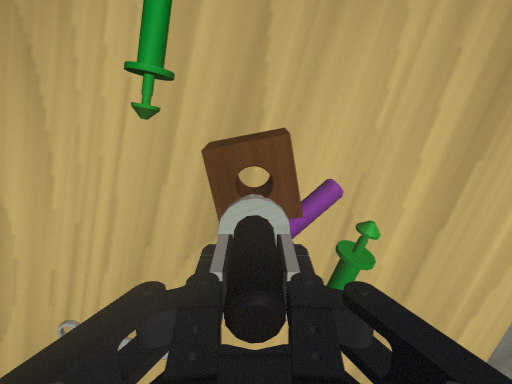

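The stand's hole is clear at (254,178), and the collar above it is within 2 mm of centre. I'm correcting and lowering the tool.

>>> arm_command --steps '[[0, [-0.06, -0.02, 0.3], [0, 0, 0]], [0, [0, 0, 0.6], [0, 0, 0]], [0, [0, 0, 0.6], [0, 0, 0]], [0, [0, 0, 0.6], [0, 0, 0]], [0, [0, 0, 0.6], [0, 0, 0]], [0, [0, 0, 0.6], [0, 0, 0]], [0, [0, 0, 0.4], [0, 0, 0]], [0, [0, 0, 0.15], [0, 0, 0]], [0, [0, 0, 0], [0, 0, 0]], [0, [0, 0, 0], [0, 0, 0]]]'

```text
time: 24.8
eef_pos: [588.2, -151.7, 258.2]
eef_rot: [1.906, 2.497, 0.0]
ft_force: [-0.2, -0.5, -3.0]
grip_width: 0.263
gripper_force: 78.8
```

>>> arm_command --steps '[[0, [0, 0, 0.06], [0, 0, 0]], [0, [0, 0, 0.06], [0, 0, 0]], [0, [0, 0, 0.03], [0, 0, 0]], [0, [0, 0, 0], [0, 0, 0]], [0, [0, 0, 0], [0, 0, 0]]]'

```text
time: 25.22
eef_pos: [588.2, -152.0, 254.9]
eef_rot: [1.906, 2.496, 0.001]
ft_force: [-1.2, -0.0, 3.6]
grip_width: 0.262
gripper_force: 79.2
```

Contact with the block, so I'm releasing and rising.

>>> arm_command --steps '[[0.3, [0, 0, 0], [0, 0, 0]], [0.4, [0, 0, 0], [0, 0, 0]], [0.8, [0, 0, 0], [0, 0, 0]], [0.8, [0, 0, 0], [0, 0, 0]], [0.8, [0, 0, -0.3], [0, 0, 0]], [0.8, [0, 0, -0.8], [0, 0, 0]], [0.8, [0, 0, -1], [0, 0, 0]], [0.8, [0, 0, -1], [0, 0, 0]], [0.8, [0, 0, -1], [0, 0, 0]], [0.8, [0, 0, -0.6], [0, 0, 0]], [0.8, [0, 0, 0], [0, 0, 0]], [0.8, [0, 0, 0], [0, 0, 0]]]'

```text
time: 26.22
eef_pos: [588.1, -152.0, 372.7]
eef_rot: [1.906, 2.496, 0.002]
ft_force: [-0.8, -0.1, -0.6]
grip_width: 0.799
gripper_force: 0.0
```

Run:
```python
from h import *
pr()
c=cam("wrist");P=c["P"];I=c["pixels"]
q=P[(P[...,2]>128)&(P[...,2]<140)&(abs(P[...,0]-588)<30)&(abs(P[...,1]+152)<30)];print("top",cv2.minEnclosingCircle(q[:,:2].astype(np.float32)),np.median(q[:,2]))
col=P[(abs(P[...,2]-56)<3)&(abs(P[...,0]-588)<35)&(abs(P[...,1]+152)<35)&(I.min(-1)>80)]
print("collar",len(col),cv2.minEnclosingCircle(col[:,:2].astype(np.float32)),np.median(col[:,2]))
for n in("scene","side"):
    c=cam(n);F=fix(c["P"])
    q=F[(abs(F[...,0]+78)<35)&(abs(F[...,1])<35)&(F[...,2]>76)&(F[...,2]<105)]
    print(n,np.percentile(q[:,2],95),cv2.minAreaRect(q[:,:2].astype(np.float32)))
    save(c,f"pics/end_{n}.png")
```

```text
t 26.22 pos [ 588.1 -152.   372.7] F [-0.8 -0.1 -0.6] grip 0.799 0.0
[[-0.263, 0.965, 0.002], [0.965, 0.263, 0.0], [-0.0, 0.002, -1.0]]
top ((589.01318359375, -153.0087127685547), 11.715232849121094) 132.11273329808031
collar 766 ((588.8504638671875, -152.83937072753906), 21.71286392211914) 56.5455799789772
scene 93.09130573137871 ((-74.54151916503906, -0.6313381195068359), (39.734832763671875, 12.646143913269043), 89.29759216308594)
side 93.45200494980703 ((-76.43009185791016, 1.0482769012451172), (9.664284706115723, 40.368125915527344), 2.1743271350860596)
```

View pics/end_scene.png

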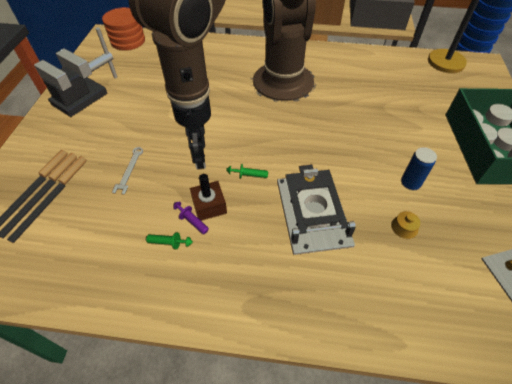

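The tool stands upright in its stand at (208,195). The frame is shut with the wing crosswise at (310,175), and the brush, can and wrench are unmoved. I'm handing in.

```bash
python3 -c "
from bench import arm
print(arm.job_done())"
```

```text
the job is handed in; nothing more can be done
None
```

I shut the frame and locked the stud, ran the cone once right round the bore's edge in light contact, put the tool back upright in its stand, and handed the job in at about 26 s; no verdict came back.

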